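# Zero the bench balance with its sunken, shuttered key

### The arm

A 7-joint arm with a two-finger parallel gripper is mounted at the origin on a cart in front of the work surface, level with it; the furniture and walls round the work are solid. World frame = base frame: x ahead of the robot, y to its left, z up, the work surface at z = 0. Lengths are in m, angles in rad, forces in N, time in s.
With the tool pointing down it reaches from about 0.425 to 0.875 m from the base axis. Payload 4.7 kg.
Tool frame: the origin (TCP) lies at the very end of the fingers, on their centre line; the grasp point (between the pads) lies 19 mm behind it; x points along the fingers, y is the direction in which the jaws open and shut, and the axes are right-handed (so a half turn about x gives the same grasp; the last joint's range is limited). The gripper opens to 87 mm and grips with 3 to 60 N. Pads are 19 mm wide; open, the fingers measure 117 mm over their backs; the gripper's body (75 mm by 190 mm) begins 51 mm behind the grasp point.
Start: joints at [-1.257, 0.321, -0.07, 1.45, 0.023, 1.371, -0.057], TCP at [0.192, 0.621, 0.223] pointing down, gripper open.
Joint ranges: [-2.86, 2.86], [-0.3, 2.09], [-1.38, 1.24], [0.06, 2.45], [-1.56, 4.7], [0.09, 2.05], [-2.69, 2.69]. Speed limits (rad/s): [2.57, 2.57, 3.14, 3.14, 3.14, 3.14, 3.14].

### API

Orientations are given as a rotation vector (axis times angle).
In Python, from bench import ctrl gives the robot as it stands.
- The arm moves only by the tool step_arm, never from a script. Its argument "increments" is one flat list of numbers, 6 for each row, row after row: the shift along the tool's x, y, z in cm, then the turn, a rotation vector about the tool's x, y, z in rad. In form: [tx, ty, tz, ax, ay, az, tx, ty, tz, ax, ay, az, ...]. A call has 1 to 12 rows; each row shifts and turns the commanded pose from where the row before left it, along the tool's axes as they then stand; what a row does not reach is not made up. A row lasts 1/8 s, in which the tool goes at most 62.5 mm and 10.7 degrees, less where a joint would pass 70% of its speed; a pose out of reach is approached as far as the arm can. A call with a gripper value outside its range is refused whole. "fingers" is the opening in per cent of the stroke, from 0 (shut) to 100 (fully open), set as the call begins (left out, the last holds). The fingers move at their own pace and stop on an object; "force" is the grip in N (left out, the last holds). Time passes only in rows, so rows that do not move let the fingers close. It gives the time, the measured TCP pose, the force and the opening at its end, in the units of the state.
- ctrl.get_state(): the state, without advancing time (a new reading comes with each control period).
- ctrl.get_image(name): name is "scene" or "side" or "wrist"; returns the picture (420x560x3 uint8, red, green, blue); there is no depth.
- ctrl.camera_params(name): a dict with "vertical_fov" (degrees; the focal length in pixels is half the picture's height over the tangent of half this angle, whatever the lens; pixels are square), "cx", "cy" (the principal point, pixels), "k1" (the pictures are not rectified: a ray, as slopes to the right and down, at radius r is drawn at 1 + k1 r^2 times it, then the intrinsics apply), "R" (3x3) and "t" (3): a world point X has camera coordinates R X + t. Camera axes: x right, y down, z forward; pixel columns grow to the right and rows downward; lengths in m; the calibration is good to about 2 mm. A picture is of the moment at which its call begins: read the wrist's pose just before it. camera_params takes no time and is no camera call; for the wrist camera it gives the pose at the moment of the call.
- ctrl.close_job(): hands the job in, once; it reports no verdict.
Trained networks look in the newest picture that a camera, given by its name, has taken for a name from the list of things; names that differ only in an ending like _2 or _b are one class to them, and where a whole thing is asked for, a point or a joint stands for the part that bears it (a point fixed in the world has none). Each returns a list of dicts, best first, with "score" (0 to 1); they miss things now and then, are a little off and sometimes report something else, mostly with a low value. They report only what shows in the picture. A call takes as long as a camera call. They do not tell look-alikes from the thing itself.
- ctrl.search_frame(camera, name): "xyz" ([x, y, z] in m, in the coordinates of the camera as it stood for that picture, good to about 4 mm: the middle of the surface that is visible of it).
- ctrl.silhouettes(camera, name): "pixels" (420x560 bool, what is visible of it).
- ctrl.spot_point(camera, name): "xyz" ([x, y, z] in m, in the coordinates of the camera as it stood for that picture, good to about 4 mm: a listed point, or the origin of a listed thing).
The state is a dict: "time": time; "joint_positions": joint angles; "qd": joint speeds; "joint_torque": joint torques, N m; "position": TCP position; "tool_rot": TCP orientation; "ft_force": force on the tool from outside, world axes, zero at the start; "torque": the same for the moment, N m; "grip_width": opening from 0.0 (shut) to 1.0 (fully open).
Only numpy, scipy, OpenCV 4.12 (cv2) and the standard library are available. Lean on these libraries where they do the work, as an engineer would, in place of code of your own. Each camera call takes 0.05 s, during which the arm holds its last target.

### The job

Zero the bench balance with the dish left on its pan: push the small metal shutter all the way across to uncover the round well, reach a fingertip down into that well and press the sunken key fully down, holding it down for at least two seconds. Then let the key come up and push the shutter fully back over the round well. Leave the key in the square well unpressed, and leave the dish and the things lying about where they are.

Things in the scene. Friction and masses are not known exactly. Their poses are not given: they have to be found in the camera images.
- balance: White and grey bench balance, fixed, 270 x 160 mm. Origin: on the worktop, under the point midway between its two wells; x points from the wells to the steel pan at the back, y to the balance's left seen from its front, z up. The flat grey console round the wells has its top at z = 60 mm. Two low rails along y (at x = -30 and 30 mm, tops at z = 67 mm) guide the shutter, with 4 mm high stops at y = -62 and 62 mm.
- round_well (a point): Centre of the mouth of the round well, at balance (0, -33, 60) mm: a vertical well 47 mm across and 26 mm deep, with the round key at its bottom. Axes as the balance's. At the start the shutter covers it.
- square_well (a point): Centre of the mouth of the square well, at balance (0, 33, 60) mm: 41 mm a side, 26 mm deep, with the square key at its bottom.
- pan (a point): Centre of the top of the round steel pan, 112 mm across, at balance (122, 0, 52) mm; the white housing under it is 40 mm high.
- shutter (a joint): Slide of the metal shutter along the balance's +y, in m: 0 = fully over the round well, 0.066 = end stop, round well fully uncovered and square well covered. It starts at or near 0 and stays where it is left; friction about 1.2 N, light damping.
- shutter_fin (a point): Centre of the top edge of the shutter's upright fin. The shutter is a 54 x 54 mm dark metal plate, upper face at z = 63.5 mm, with a fin across its middle: 40 mm long along the balance's x, 12 mm thick along y, 20 mm high above the plate (top z = 83.5 mm). Push the fin's side to slide the shutter. At joint value 0 the fin is at balance (0, -33) mm.
- round_key (a joint): Press of the white round key (28 mm across) at the bottom of the round well, in m: 0 = up, 0.005 = fully down. Sprung: starts to give at 1.2 N, 4.2 N at full travel, comes up by itself.
- round_key_top (a point): Centre of the round key's top face, which is at z = 44 mm when up: 16 mm below the console top, in the middle of the round well. Axes as the balance's.
- square_key (a joint): Press of the white square key (25 mm a side) in the square well, in m: 0 = up, 0.005 = fully down, sprung like the other. Not to be pressed.
- square_key_top (a point): Centre of the square key's top face, z = 44 mm when up.
- petri_00: Closed petri dish, 61 mm across, 15 mm high, loose, standing on the pan. Origin: centre of its underside.
- marker_blue: White marker pen with a dark cap, 130 mm long, 14 mm thick, lying loose along the left side of the balance. Origin: under its middle, on the worktop; its length is along its own y.
- tube_12: Capped sample tube, about 82 x 38 x 21 mm, lying loose on the worktop to the left of the balance. Origin: under its middle.
- cap_1: Spare tube cap, 21 mm across, 16 mm high, standing loose on the worktop close to the right side of the balance. Origin: centre of its underside.
Things that resemble listed ones, but are neither listed nor needed, are in the scene too. Leave any pink look-alike of the petri_00 alone.

How it is judged:
By the outcome, as a careful person would: the job done as asked, in the order asked, and still so for the second after the job is handed in, with the robot touching nothing.
It also fails if it takes over 62 s, if anything falls off the work surface, if the arm or the gripper's body presses on something with over 40 N, if the wrist force passes 120 N, or if a joint passes its speed limit or range.

## Working session

There is one attempt and no reset: what is moved stays moved. The work goes in short steps, Python scripts to look and compute and a tool call to move; the robot and the scene stay as the last step left them, time stands still between calls to the robot, and variables do not carry over. Pictures are saved under pics/ and viewed, and the job is handed in when it is done.

Besides the shell and the picture viewer there is one more tool, called after ">>>" as name(argument=value, ...), one argument or row to a line, values as JSON. step_arm: Moves the arm, as the interface text tells. Its arguments: {"type":"object","properties":{"increments":{"type":"array","items":{"type":"number"}},"fingers":{"type":"number"},"force":{"type":"number"}},"required":["increments"]}

```bash
ls; mkdir -p pics; cat > h.py <<'E'
import numpy as np,cv2
from bench import ctrl
from scipy.spatial.transform import Rotation as Ro
def w(cam,x,p=None):
    p=p or ctrl.camera_params(cam); R=np.array(p["R"]);t=np.array(p["t"]); return R.T@(np.array(x)-t)
def save(cam,n):
    im=ctrl.get_image(cam); cv2.imwrite("pics/"+n,np.ascontiguousarray(im[:,:,::-1])); return im
def proj(cam,X,p=None):
    p=p or ctrl.camera_params(cam); c=np.array(p["R"])@np.array(X)+np.array(p["t"])
    f=210/np.tan(np.radians(p["vertical_fov"])/2); s=c[:2]/c[2]; s=s*(1+p["k1"]*(s@s)); return np.array([p["cx"],p["cy"]])+f*s
E
python3 - <<'E'
from h import *
s=ctrl.get_state();print(s)
for c in ["scene","side","wrist"]:
    save(c,c+"0.png"); p=ctrl.camera_params(c)
    for n in ["balance","round_well","square_well","pan","shutter_fin","petri_00","marker_blue","tube_12","cap_1","square_key_top"]:
        r=ctrl.spot_point(c,n)
        print(c,n,[(round(d["score"],2),np.round(w(c,d["xyz"],p),3).tolist(), np.round(proj(c,w(c,d["xyz"],p),p)).tolist()) for d in r[:3]])
print(ctrl.get_state()["time"])
E
```

```text
pics
{'time': 0.0, 'joint_positions': array([-1.25691271,  0.32181053, -0.07009315,  1.45168259,  0.02261725,
        1.37078826, -0.0568653 ]), 'qd': array([ 0.00136334, -0.00145365, -0.00048752, -0.00083389, -0.00074538,
       -0.00302607, -0.00035591]), 'joint_torque': array([-3.92361089e-04, -4.91282845e+01, -4.04031146e-01, -3.12536752e+01,
       -6.39715372e-02,  4.37125191e-02,  1.63965565e-04]), 'position': array([0.19183873, 0.6204653 , 0.22146587]), 'tool_rot': array([ 0.23374343,  1.55813791, -0.23672733]), 'ft_force': array([-0.22816277, -0.23563788,  0.52125327]), 'torque': array([-0.02736914, -0.01444317,  0.01679178]), 'grip_width': 1.0017408446295686}
scene balance [(0.59, [0.482, -0.29, 0.0], [331.0, 246.0])]
scene round_well [(0.68, [0.493, -0.324, 0.06], [350.0, 232.0])]
scene square_well [(0.65, [0.469, -0.259, 0.06], [319.0, 237.0])]
scene pan [(0.81, [0.595, -0.256, 0.055], [324.0, 191.0])]
scene shutter_fin [(0.86, [0.496, -0.321, 0.085], [350.0, 225.0]), (0.74, [0.491, -0.324, 0.063], [350.0, 232.0])]
scene petri_00 [(0.84, [0.305, -0.419, -0.002], [385.0, 3
[... 639 characters left out ...]
, 210.0])]
side pan [(0.66, [0.59, -0.256, 0.049], [255.0, 204.0])]
side shutter_fin [(0.75, [0.491, -0.323, 0.08], [304.0, 184.0]), (0.61, [0.591, -0.256, 0.046], [255.0, 205.0]), (0.48, [0.464, -0.258, 0.059], [309.0, 209.0])]
side petri_00 [(0.83, [0.304, -0.417, -0.002], [385.0, 204.0]), (0.76, [0.744, -0.206, -0.002], [187.0, 222.0]), (0.6, [0.602, -0.243, 0.051], [249.0, 205.0])]
side marker_blue [(0.45, [0.496, -0.171, -0.001], [284.0, 251.0])]
side tube_12 []
side cap_1 []
side square_key_top []
wrist balance []
wrist round_well []
wrist square_well []
wrist pan []
wrist shutter_fin []
wrist petri_00 []
wrist marker_blue []
wrist tube_12 []
wrist cap_1 []
wrist square_key_top []
1.65
```

View images.

View pics/scene0.png

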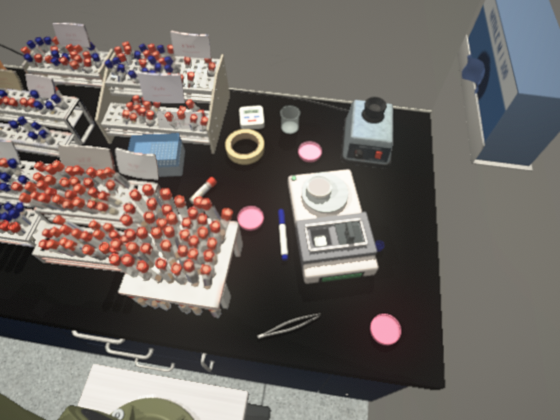

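View pics/side0.png

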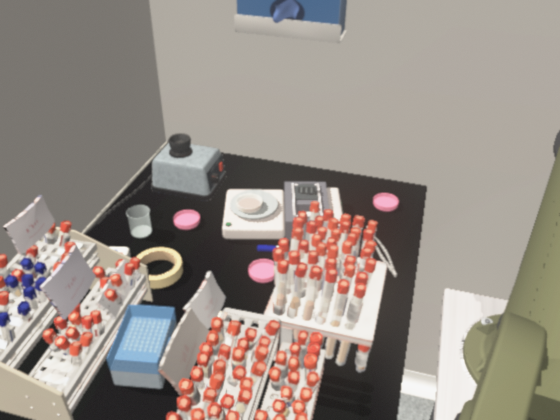

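View pics/wrist0.png

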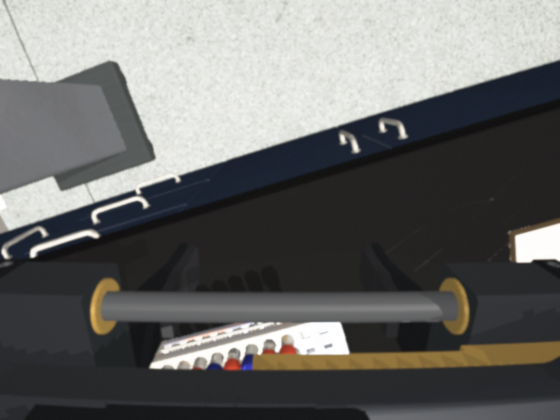

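```bash
python3 - <<'E'
from h import *
s=ctrl.get_state();print(Ro.from_rotvec(s["tool_rot"]).as_matrix().round(3))
p=ctrl.camera_params("wrist");R=np.array(p["R"]);print(R.round(2),(-R.T@np.array(p["t"])).round(3),p["vertical_fov"])
# fit balance yaw from planar points
B=np.array([[0,-33],[0,33],[122,0],[0,0],[0,-33],[0,33],[122,0],[0,0]])/1e3
W=np.array([[.493,-.324],[.469,-.259],[.595,-.256],[.482,-.29],[.486,-.321],[.468,-.26],[.59,-.256],[.481,-.293]])
b=B-B.mean(0);v=W-W.mean(0);H=b.T@v
a=np.arctan2(H[0,1]-H[1,0],H[0,0]+H[1,1]);c=W.mean(0)-np.array([[np.cos(a),-np.sin(a)],[np.sin(a),np.cos(a)]])@B.mean(0)
print(np.degrees(a),c)
M=np.array([[np.cos(a),-np.sin(a)],[np.sin(a),np.cos(a)]]);print(W-(B@M.T+c))
E
```

```text
[[ 0.     0.295  0.955]
 [ 0.     0.955 -0.295]
 [-1.     0.     0.   ]]
[[ 0.3   0.96  0.  ]
 [ 0.91 -0.28  0.3 ]
 [ 0.29 -0.09 -0.95]] [0.113 0.645 0.385] 64.16489634082977
17.52031109834008 [ 0.47891489 -0.29155684]
[[ 4.15066623e-03 -9.74022361e-04]
 [ 1.95615821e-05  1.08769837e-03]
 [-2.55341714e-04 -1.17051401e-03]
 [ 3.08511390e-03  1.55683800e-03]
 [-2.84933377e-03  2.02597764e-03]
 [-9.80438418e-04  8.76983701e-05]
 [-5.25534171e-03 -1.17051401e-03]
 [ 2.08511390e-03 -1.44316200e-03]]
```

```bash
python3 - <<'E'
from h import *
for c in ["scene","side"]:
    p=ctrl.camera_params(c);R=np.array(p["R"]);print(c,(-R.T@np.array(p["t"])).round(3))
im=cv2.imread("pics/scene0.png");im2=cv2.imread("pics/side0.png")
P=[(.192,.62),(.34,.55),(.45,.45),(.56,.3),(.62,.15),(.6,-.1),(.49,-.35)]
for c,m in [("scene",im),("side",im2)]:
    for z,col in [(0,(0,255,0)),(.15,(255,255,0)),(.25,(0,255,255))]:
        q=np.array([proj(c,(x,y,z)) for x,y in P]).round().astype(int)
        cv2.polylines(m,[q.reshape(-1,1,2)],False,col,1)
cv2.imwrite("pics/path.png",np.vstack([im,im2])[:, :])
cv2.imwrite("pics/path.png",cv2.resize(np.hstack([im,im2]),(800,300)))
E
```

```text
scene [ 0.085 -0.239  0.815]
side [0.262 0.717 0.787]
```

View pics/path.png

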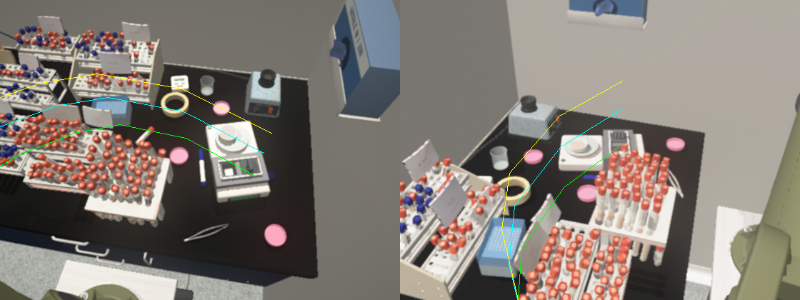

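>>> step_arm(
  increments=[-2.3,0,0,0.161,0,0,-2.3,0,0,0.161,0,0,-2.3,0,0,0.161,0,0,-2.3,0,0,0.161,0,0,-2.3,0,0,0.161,0,0,-2.3,0,0,0.161,0,0],
  fingers=0,
)

```text
time: 2.4
position: [0.1919, 0.621, 0.3614]
tool_rot: [0.986, 1.336, -0.985]
ft_force: [1.1, 0.6, -0.3]
grip_width: 0.398
```

```bash
cat > plan.py <<'E'
import sys
from h import *
s=ctrl.get_state();M=Ro.from_rotvec(s["tool_rot"]).as_matrix();p=s["position"];print(s["time"],p,M.round(3),s["ft_force"].round(2))
for a in sys.argv[1:]:
    q=np.array(eval(a));print(a,(M.T@(q-p)*100).round(2),np.linalg.norm(q-p)/.05);p=q
E
python3 plan.py "(.34,.55,.36)" "(.46,.43,.36)" "(.57,.28,.36)" "(.62,.12,.36)" "(.6,-.08,.36)" "(.46,-.35,.30)"
```

```text
2.4 [0.19191437 0.62096297 0.36135954] [[ 0.     0.955  0.295]
 [ 0.     0.295 -0.955]
 [-1.     0.    -0.   ]] [ 1.08  0.6  -0.31]
(.34,.55,.36) [ 0.14 12.05 11.15] 3.2843230327182775
(.46,.43,.36) [-0.    7.92 15.01] 3.3941125496954285
(.57,.28,.36) [-0.    6.08 17.58] 3.720215047547653
(.62,.12,.36) [-0.    0.05 16.76] 3.352610922848043
(.6,-.08,.36) [-0.   -7.82 18.52] 4.019950248448356
(.46,-.35,.30) [  6.   -21.35  21.66] 6.199999999999998
```

>>> step_arm(
  increments=[0,4,3.7,0,0,0,0,4,3.7,0,0,0,0,4,3.7,0,0,0,0,2.6,5,0,0,0,0,2.6,5,0,0,0,0,2.6,5,0,0,0,0,2,5.8,0,0,0,0,2,5.8,0,0,0,0,2,5.8,0,0,0,0,0,5.6,0,0,0,0,0,5.6,0,0,0,0,0,5.6,0,0,0],
)

```text
time: 3.9
position: [0.6195, 0.1216, 0.3607]
tool_rot: [0.982, 1.338, -0.981]
ft_force: [0.8, -0.1, 0.9]
grip_width: 0.005
```

```bash
python3 plan.py "(.6,-.08,.36)" "(.46,-.33,.24)"
```

```text
3.9 [0.6195265  0.1216444  0.36070767] [[ 0.     0.954  0.301]
 [ 0.     0.301 -0.954]
 [-1.     0.    -0.   ]] [ 0.79 -0.07  0.92]
(.6,-.08,.36) [ 0.06 -7.92 18.65] 4.051777383767805
(.46,-.33,.24) [ 11.98 -20.87  19.64] 6.212889826803625
```

>>> step_arm(
  increments=[0,-2,4.7,0,0,0,0,-2,4.7,0,0,0,0,-2,4.7,0,0,0,0,-2,4.7,0,0,0,2,-3.5,3.4,0,0,0,2,-3.5,3.4,0,0,0,2,-3.5,3.4,0,0,0,2,-3.5,3.4,0,0,0,2,-3.5,3.4,0,0,0,2,-3.5,3.4,0,0,0,0,0,0,0,0,0,0,0,0,0,0,0],
)

```text
time: 5.4
position: [0.4608, -0.3371, 0.2407]
tool_rot: [0.982, 1.338, -0.981]
ft_force: [-0.1, -0.2, -0.1]
grip_width: 0.005
```

```bash
python3 - <<'E'
from h import *
s=ctrl.get_state();print(s["time"],s["position"],s["ft_force"])
c="wrist"
p=ctrl.camera_params(c);save(c,"w1.png")
for n in ["balance","round_well","square_well","pan","shutter_fin","square_key_top"]:
        r=ctrl.spot_point(c,n)
        print(c,n,[(round(d["score"],2),np.round(w(c,d["xyz"],p),4).tolist(), np.round(proj(c,w(c,d["xyz"],p),p)).tolist()) for d in r[:3]])
E
```

```text
5.4 [ 0.46081286 -0.33709012  0.24074915] [-0.10292048 -0.22422539 -0.11943838]
wrist balance [(0.77, [0.482, -0.2934, -0.0033], [307.0, 141.0])]
wrist round_well [(0.81, [0.4882, -0.3313, 0.063], [306.0, 186.0])]
wrist square_well [(0.8, [0.4646, -0.2612, 0.0619], [306.0, 112.0]), (0.52, [0.4961, -0.3998, 0.0013], [291.0, 225.0])]
wrist pan [(0.61, [0.6023, -0.2598, 0.0527], [429.0, 152.0])]
wrist shutter_fin [(0.89, [0.4847, -0.3182, 0.0855], [309.0, 178.0])]
wrist square_key_top [(0.72, [0.472, -0.2651, 0.046], [311.0, 118.0]), (0.71, [0.4841, -0.3269, 0.0627], [304.0, 180.0]), (0.65, [0.4865, -0.3187, 0.0861], [310.0, 179.0])]
```

View pics/w1.png

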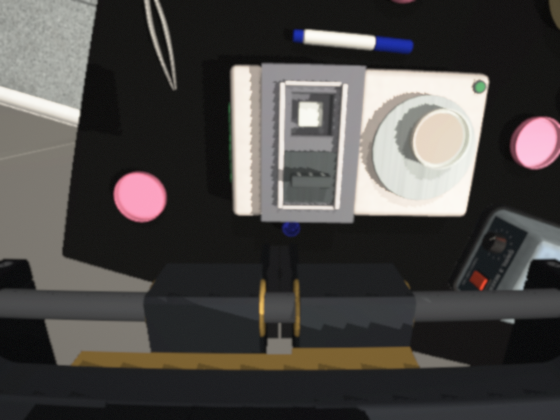

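```bash
cat > ov.py <<'E'
from h import *
import sys
def draw(c,src,dst,pose,sh,p,crop,k=5,shf=True):
    im=cv2.imread(src);x0,y0,x1,y1=crop;im=cv2.resize(im[y0:y1,x0:x1],None,fx=k,fy=k,interpolation=cv2.INTER_CUBIC)
    a,cx,cy=pose;a=np.radians(a)
    def W(b): b=np.array(b)/1e3;return [cx+b[0]*np.cos(a)-b[1]*np.sin(a),cy+b[0]*np.sin(a)+b[1]*np.cos(a),b[2]]
    def L(pts,col):
        q=np.array([proj(c,W(b),p) for b in pts]);q=((q-[x0,y0]+.5)*k-.5).round().astype(int)
        cv2.polylines(im,[q.reshape(-1,1,2)],True,col,1)
    s=20.5;L([(-s,33-s,60),(s,33-s,60),(s,33+s,60),(-s,33+s,60)],(0,255,0))
    s=12.5;L([(-s,33-s,44),(s,33-s,44),(s,33+s,44),(-s,33+s,44)],(0,255,255))
    L([(-30,-62,67),(30,-62,67),(30,62,67),(-30,62,67)],(255,0,255))
    t=np.linspace(0,6.28,40);L([(122+56*np.cos(u),56*np.sin(u),52) for u in t],(255,255,0))
    L([(23.5*np.cos(u),-33+23.5*np.sin(u),60) for u in t],(255,255,0))
    L([(14*np.cos(u),-33+14*np.sin(u),44) for u in t],(0,255,255))
    f=-33+sh*1e3;L([(-20,f-6,83.5),(20,f-6,83.5),(20,f+6,83.5),(-20,f+6,83.5)],(0,0,255))
    cv2.imwrite(dst,im)
E
python3 - <<'E'
from ov import *
B=np.array([[0,-33],[0,33],[122,0],[0,0],[0,-33],[0,33],[122,0],[0,0],[0,-33],[0,33],[122,0],[0,0],[0,-33],[0,33]])/1e3
W=np.array([[.493,-.324],[.469,-.259],[.595,-.256],[.482,-.29],[.486,-.321],[.468,-.26],[.59,-.256],[.481,-.293],
[.4882,-.3313],[.4646,-.2612],[.6023,-.2598],[.482,-.2934],[.4847,-.3182],[.472,-.2651]])
b=B-B.mean(0);v=W-W.mean(0);H=b.T@v
a=np.arctan2(H[0,1]-H[1,0],H[0,0]+H[1,1]);M=np.array([[np.cos(a),-np.sin(a)],[np.sin(a),np.cos(a)]]);c=W.mean(0)-M@B.mean(0)
print(np.degrees(a),c)
draw("wrist","pics/w1.png","pics/o1.png",(np.degrees(a),*c),0,ctrl.camera_params("wrist"),(225,55,385,225),5 if 0 else 3.5)
E
```

```text
16.891711809907484 [ 0.47911363 -0.29245331]
```

View pics/o1.png

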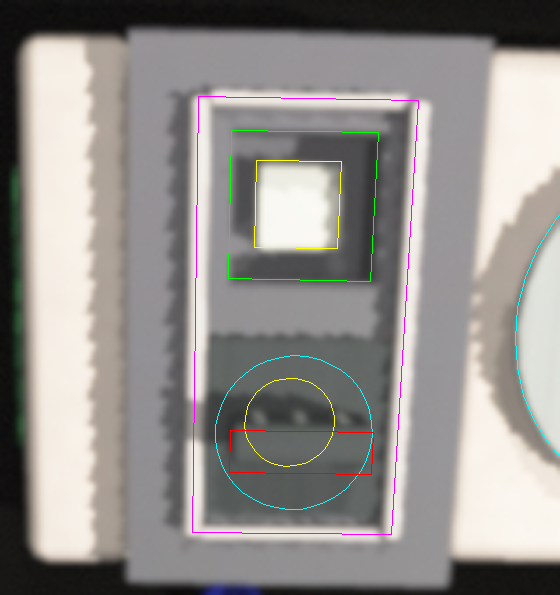

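```bash
cat > bal.py <<'E'
from h import *
import sys
A=np.radians(16.9);C=np.array([.4791,-.2925])
RM=np.array([[np.cos(A),-np.sin(A)],[np.sin(A),np.cos(A)]])
if __name__=="__main__":
    s=ctrl.get_state();M=Ro.from_rotvec(s["tool_rot"]).as_matrix();p=s["position"]
    print(s["time"],"bal",(RM.T@(p[:2]-C)*1e3).round(1),(p[2]*1e3).round(1),"ft",s["ft_force"].round(2),"ftbal",(RM.T@s["ft_force"][:2]).round(2),"j",s["joint_positions"].round(2))
    for a in sys.argv[1:]:
        b=np.array(eval(a))/1e3;q=np.r_[C+RM@b[:2],b[2]];print(a,(M.T@(q-p)*100).round(2));p=q
E
python3 bal.py "(0,-62,120)" "(0,-62,75)" "(0,-50,75)" "(0,17,75)"
```

```text
5.75 bal [-30.3 -37.3] 240.8 ft [ 0.39 -0.84 -0.73] ftbal [ 0.13 -0.92] j [-0.04  0.16  0.71  1.65 -0.11  1.37  0.99]
(0,-62,120) [12.08  3.    2.5 ]
(0,-62,75) [ 4.5 -0.  -0. ]
(0,-50,75) [-0.    0.01 -1.2 ]
(0,17,75) [-0.    0.08 -6.7 ]
```

>>> step_arm(
  increments=[3,1,0.8,-0.01,0,0,3,1,0.8,0,0,0,3,1,0.9,0,0,0,3,0,0,0,0,0,1.5,0,0,0,0,0,1.5,0,0,0,0,0,1.5,0,0,0,0,0,0,0,0,0,0,0,0,0,0,0,0,0],
)

```text
time: 6.88
position: [0.4969, -0.3526, 0.0762]
tool_rot: [0.974, 1.341, -0.974]
ft_force: [-0.7, -0.4, -0.0]
grip_width: 0.006
```

```bash
python3 - <<'E'
from h import *
save("wrist","w2.png");save("scene","s2.png")
E
python3 bal.py "(0,-50,75)" "(0,17,75)"
```

```text
6.975 bal [ -0.3 -62.8] 76.4 ft [-0.47 -0.5   0.09] ftbal [-0.6  -0.34] j [ 0.03  0.4   0.66  1.75 -0.28  1.09  1.1 ]
(0,-50,75) [ 0.14  0.06 -1.28]
(0,17,75) [-0.01  0.13 -6.7 ]
```

View pics/w2.png

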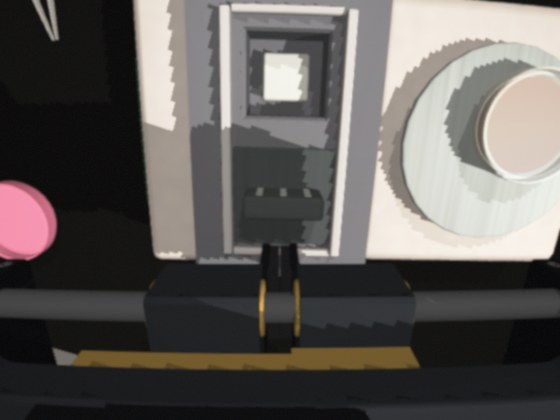

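View pics/s2.png

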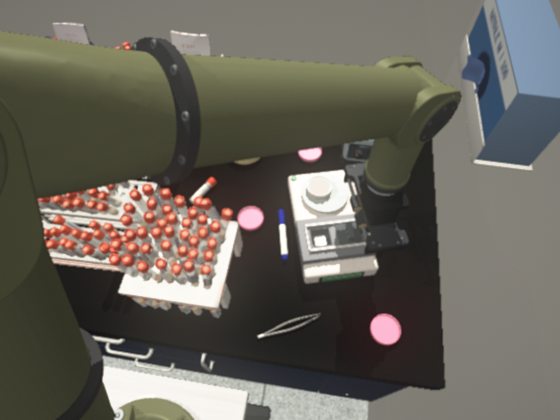

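>>> step_arm(
  increments=[0,0.1,-0.9,0,0,0,0,0,-0.7,0,0,0,0,0,-0.7,0,0,0,0,0,-0.8,0,0,0,0,0,-0.8,0,0,0,0,0,-0.8,0,0,0,0,0,-0.8,0,0,0,0,0,-0.7,0,0,0,0,0,-0.6,0,0,0,0,0,-0.5,0,0,0],
)

```text
time: 8.22
position: [0.4747, -0.2822, 0.0755]
tool_rot: [0.974, 1.342, -0.974]
ft_force: [1.0, -1.0, -0.3]
grip_width: 0.007
```

```bash
python3 bal.py "(0,17,75)"
```

```text
8.225 bal [-1.2 11.2] 75.5 ft [ 1.02 -1.04 -0.26] ftbal [ 0.68 -1.29] j [-0.09  0.27  0.67  1.89 -0.2   1.05  0.97]
(0,17,75) [ 0.05  0.13 -0.58]
```

>>> step_arm(
  increments=[0,0,-0.3,0,0,0,0,0,-0.2,0,0,0,0,0,-0.2,0,0,0,0,0,-0.1,0,0,0,0,0,0,0,0,0],
)

```text
time: 8.85
position: [0.4732, -0.2777, 0.0758]
tool_rot: [0.973, 1.336, -0.976]
ft_force: [4.7, -8.0, -4.3]
grip_width: 0.007
```

```bash
python3 bal.py "(0,17,75)"
```

```text
8.85 bal [-1.3 15.8] 75.8 ft [ 4.69 -7.98 -4.28] ftbal [ 2.17 -9.  ] j [-0.11  0.26  0.67  1.9  -0.18  1.04  0.95]
(0,17,75) [ 0.08  0.14 -0.11]
```

>>> step_arm(
  increments=[0,0,0.5,0,0,0,-1,0,0.8,0,0,0,-3,0,1.5,0,0,0,-3,0.1,2,0,0,0,0,0,0,0,0,0,0,0,0,0,0,0],
)

```text
time: 9.6
position: [0.4876, -0.3196, 0.1449]
tool_rot: [0.975, 1.344, -0.974]
ft_force: [0.2, 0.6, 0.1]
grip_width: 0.001
```

```bash
python3 - <<'E'
from ov import *
p=ctrl.camera_params("wrist");save("wrist","w3.png")
draw("wrist","pics/w3.png","pics/o3.png",(16.9,.4791,-.2925),.066,p,(150,0,420,260),2.2)
E
python3 bal.py "(0,-33,65)" "(0,-33,40)"
```

```text
9.65 bal [  0.3 -27.9] 144.5 ft [-0.22  0.3  -0.43] ftbal [-0.13  0.35] j [-0.06  0.27  0.69  1.74 -0.18  1.2   1.  ]
(0,-33,65) [ 7.95 -0.03  0.52]
(0,-33,40) [2.5  0.   0.01]
```

View pics/o3.png

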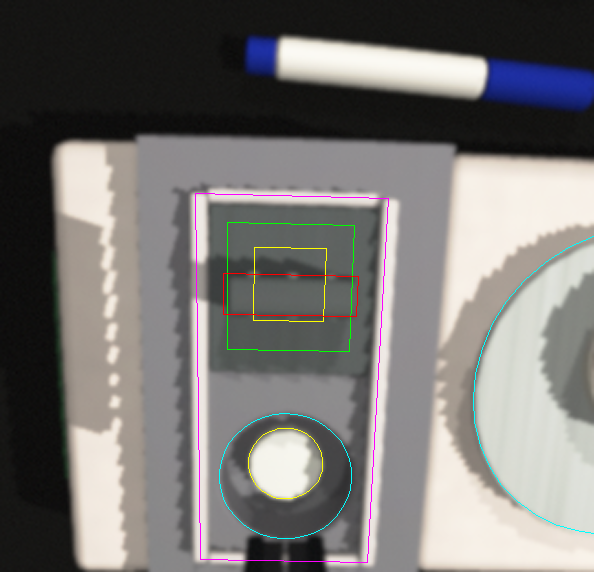

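>>> step_arm(
  increments=[2,0,0.55,0,0,0,3,0,0,0,0,0,2,0,0,0,0,0,1,0,0,0,0,0,0.5,0,0,0,0,0,0.5,0,0,0,0,0,0,0,0,0,0,0],
)

```text
time: 10.52
position: [0.4901, -0.3256, 0.0558]
tool_rot: [0.974, 1.341, -0.974]
ft_force: [0.8, -0.1, 1.0]
grip_width: 0.002
```

```bash
python3 bal.py "(0,-33.5,40)"
```

```text
10.525 bal [  0.9 -34.8] 55.8 ft [ 0.81 -0.15  0.98] ftbal [ 0.73 -0.38] j [-0.01  0.38  0.66  1.81 -0.27  1.04  1.07]
(0,-33.5,40) [ 1.58 -0.09 -0.14]
```

Inside the well, no contact. Press.

>>> step_arm(
  increments=[0.4,-0.05,-0.1,0,0,0,0.4,0,0,0,0,0,0.3,0,0,0,0,0,0.3,0,0,0,0,0,0.2,0,0,0,0,0,0,0,0,0,0,0],
)

```text
time: 11.28
position: [0.4891, -0.3246, 0.0397]
tool_rot: [0.974, 1.342, -0.974]
ft_force: [-2.7, 1.3, 2.1]
grip_width: 0.006
```

```bash
python3 bal.py "(0,-33.5,39)"
```

```text
11.275 bal [  0.2 -33.6] 39.7 ft [-2.73  1.28  2.11] ftbal [-2.24  2.02] j [-0.    0.4   0.65  1.83 -0.28  1.01  1.08]
(0,-33.5,39) [ 0.07 -0.02 -0.01]
```

>>> step_arm(
  increments=[0.1,0,0,0,0,0,0.1,0,0,0,0,0,0,0,0,0,0,0],
)

```text
time: 11.65
position: [0.4891, -0.3246, 0.0392]
tool_rot: [0.975, 1.342, -0.973]
ft_force: [-5.1, 3.8, 15.2]
grip_width: 0.009
```

>>> step_arm(
  increments=[0.05,0,0,0,0,0,0,0,0,0,0,0],
)

```text
time: 11.9
position: [0.4892, -0.3247, 0.0392]
tool_rot: [0.976, 1.342, -0.973]
ft_force: [-6.2, 4.5, 17.5]
grip_width: 0.003
```

>>> step_arm(
  increments=[0,0,0,0,0,0,0,0,0,0,0,0,0,0,0,0,0,0,0,0,0,0,0,0,0,0,0,0,0,0,0,0,0,0,0,0,0,0,0,0,0,0,0,0,0,0,0,0,0,0,0,0,0,0,0,0,0,0,0,0,0,0,0,0,0,0,0,0,0,0,0,0],
)

```text
time: 13.4
position: [0.4892, -0.3246, 0.0392]
tool_rot: [0.976, 1.342, -0.973]
ft_force: [-5.6, 4.7, 17.3]
grip_width: 0.008
```

>>> step_arm(
  increments=[0,0,0,0,0,0,0,0,0,0,0,0,0,0,0,0,0,0,0,0,0,0,0,0,0,0,0,0,0,0,0,0,0,0,0,0,0,0,0,0,0,0,0,0,0,0,0,0,0,0,0,0,0,0,0,0,0,0,0,0,0,0,0,0,0,0,0,0,0,0,0,0],
)

```text
time: 14.9
position: [0.4892, -0.3247, 0.0392]
tool_rot: [0.975, 1.342, -0.973]
ft_force: [-5.2, 5.1, 16.7]
grip_width: 0.005
```

```bash
python3 - <<'E'
from h import *
save("wrist","w4.png")
E
python3 bal.py "(0,-33.5,125)" "(0,62,125)" "(0,62,75)" "(0,-17,75)"
```

```text
14.95 bal [  0.3 -33.7] 39.2 ft [-5.33  4.06 17.  ] ftbal [-3.92  5.44] j [ 0.    0.4   0.65  1.83 -0.29  1.01  1.08]
(0,-33.5,125) [-8.58 -0.02 -0.03]
(0,62,125) [ 0.01  0.19 -9.55]
(0,62,75) [ 5.   -0.    0.01]
(0,-17,75) [-0.01 -0.16  7.9 ]
```

View pics/w4.png

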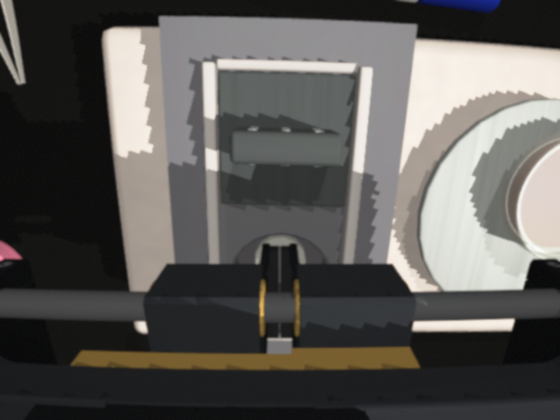

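>>> step_arm(
  increments=[-0.6,0,0,0,0,0,-2,0,0,0,0,0,-3,0,0,0,0,0,-3,0,0,0,0,0,0,0,-3,0,0,0,0,0.1,-3.4,0,0,0,0,0.1,-3.4,0,0,0,0,0,0,0,0,0],
)

```text
time: 15.95
position: [0.4609, -0.2285, 0.1236]
tool_rot: [0.973, 1.343, -0.969]
ft_force: [0.3, -0.8, 0.4]
grip_width: 0.006
```

```bash
python3 bal.py "(0,62,125)" "(0,62,75)" "(0,-17,75)"
```

```text
15.95 bal [ 1.2 66.5] 123.6 ft [ 0.33 -0.76  0.37] ftbal [ 0.1  -0.82] j [-0.21  0.12  0.67  1.93 -0.08  1.12  0.8 ]
(0,62,125) [-0.14 -0.13  0.45]
(0,62,75) [ 5.   -0.01  0.01]
(0,-17,75) [-0.01 -0.19  7.9 ]
```

>>> step_arm(
  increments=[2,-0.1,0.4,0,0,0,1.5,0,0,0,0,0,1.3,0,0,0,0,0,0,0,0,0,0,0],
)

```text
time: 16.45
position: [0.4601, -0.2351, 0.0739]
tool_rot: [0.974, 1.344, -0.976]
ft_force: [-1.3, 0.7, -0.0]
grip_width: 0.006
```

```bash
python3 - <<'E'
from h import *
save("scene","s5.png")
E
python3 bal.py "(0,-17,75)"
```

```text
16.5 bal [-1.  60.2] 74.6 ft [0.33 0.54 0.78] ftbal [0.48 0.42] j [-0.18  0.19  0.66  1.97 -0.14  1.03  0.86]
(0,-17,75) [-0.04 -0.05  7.72]
```

View pics/s5.png

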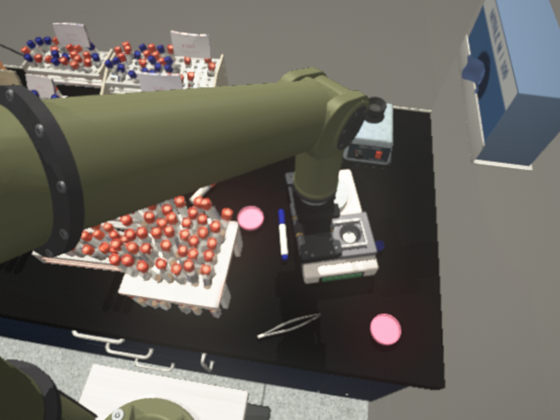

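Round well open at (349,233), the key visible. Push back.

>>> step_arm(
  increments=[0,0,0.7,0,0,0,0,0,0.7,0,0,0,0,0,0.8,0,0,0,0,0,0.8,0,0,0,0,0,0.8,0,0,0,0,0,0.8,0,0,0,0,0,0.8,0,0,0,0,0,0.7,0,0,0,0,0,0.6,0,0,0,0,0,0.5,0,0,0,0,0,0.2,0,0,0],
)

```text
time: 17.88
position: [0.4839, -0.3057, 0.0749]
tool_rot: [0.974, 1.342, -0.974]
ft_force: [-1.8, 1.2, -0.2]
grip_width: 0.006
```

```bash
python3 bal.py "(0,-17,75)"
```

```text
17.875 bal [  0.7 -14. ] 74.9 ft [-1.79  1.15 -0.19] ftbal [-1.38  1.63] j [-0.06  0.32  0.68  1.84 -0.23  1.06  1.02]
(0,-17,75) [-0.01 -0.08  0.3 ]
```

>>> step_arm(
  increments=[0,0,0.2,0,0,0,0,0,0.2,0,0,0,0,0,0.1,0,0,0,0,0,0,0,0,0],
)

```text
time: 18.38
position: [0.4847, -0.3078, 0.0749]
tool_rot: [0.976, 1.347, -0.972]
ft_force: [-3.1, 6.7, 4.9]
grip_width: 0.007
```

>>> step_arm(
  increments=[0,0,0.1,0,0,0,0,0,0,0,0,0],
)

```text
time: 18.62
position: [0.4847, -0.3079, 0.0748]
tool_rot: [0.977, 1.349, -0.972]
ft_force: [-5.4, 6.5, 6.1]
grip_width: 0.004
```

```bash
python3 bal.py "(0,-17,75)"
```

```text
18.625 bal [  0.9 -16.4] 74.8 ft [-5.38  6.53  6.1 ] ftbal [-3.25  7.81] j [-0.05  0.33  0.67  1.83 -0.24  1.07  1.03]
(0,-17,75) [-0.02 -0.09  0.06]
```

>>> step_arm(
  increments=[0,0,-0.5,0,0,0,-1,0,-0.8,0,0,0,-3,0,0,0,0,0,-4,0,2,0,0,0,-4,0,3,0,0,0,-3,0,3,0,0,0,0,0,0,0,0,0,0,0,0,0,0,0],
)

```text
time: 19.62
position: [0.5063, -0.374, 0.2247]
tool_rot: [0.975, 1.343, -0.974]
ft_force: [0.1, -0.7, -0.5]
grip_width: 0.007
```

```bash
python3 - <<'E'
from ov import *
p=ctrl.camera_params("wrist");save("wrist","w6.png");save("scene","s6.png")
draw("wrist","pics/w6.png","pics/o6.png",(16.9,.4791,-.2925),0,p,(215,40,395,230),3)
a=cv2.imread("pics/scene0.png");b=cv2.imread("pics/s6.png");cv2.imwrite("pics/cmp.png",np.hstack([cv2.resize(i[130:350,190:420],None,fx=1.7,fy=1.7) for i in (a,b)]))
print(ctrl.get_state()["ft_force"],ctrl.get_state()["position"])
E
```

```text
[-0.90828707  0.7261484   0.1314538 ] [ 0.50622435 -0.37318579  0.22392092]
```

View pics/o6.png

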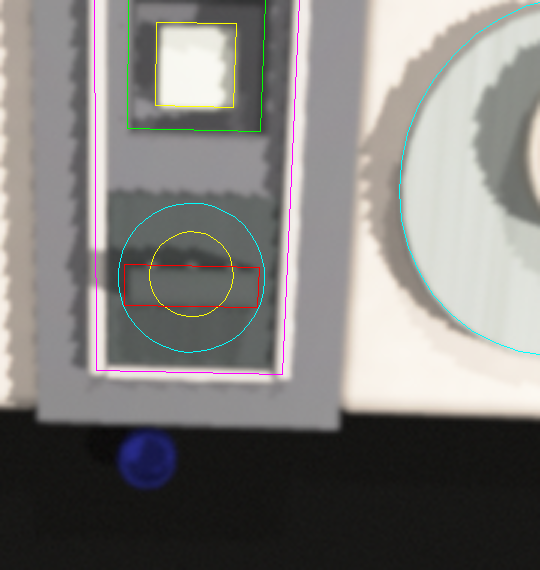

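View pics/cmp.png

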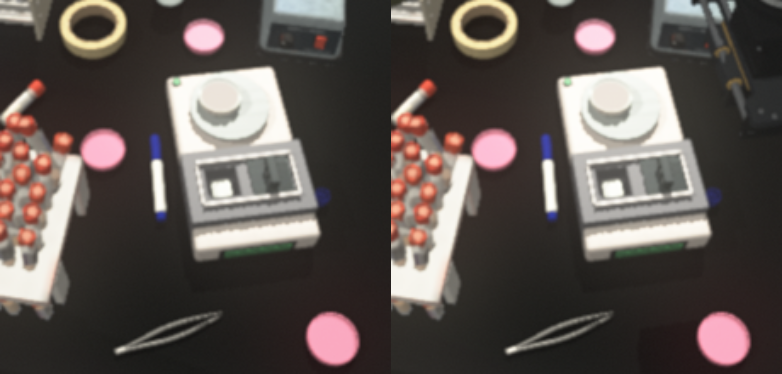

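```bash
python3 -c "
from bench import ctrl
print(ctrl.close_job())"
```

```text
the job is handed in; nothing more can be done
None
```

The balance was zeroed as asked, and I handed the job in at about 19.7 s of the 62 s allowed. No verdict comes back, so this rests on my own checks.

- **Opening:** I pushed the shutter to its end stop, where the push force rose to about 9 N. The wrist picture then showed the round well fully open with its key in view.
- **Pressing:** With the fingers shut, I pressed the round key down until it stopped. The tip stood at z = 39.2 mm, against 39 mm expected for full travel. I held it there for just over 3 s at about 17 N.
- **Closing:** I raised the fingers clear of the key. Then I pushed the shutter back against its other stop, with about 8 N of push.

In the last pictures the shutter lies over the round well, with its fin where it should be for the closed position. The square key shows up and unpressed. The dish, marker, cap, tube and pink look-alikes look unmoved compared with the first picture. The arm is clear of everything.

- **Small disagreement:** at the two stops the tool stood about 1 to 1.5 mm short of where I expected, which fits the fingers being slightly thicker than assumed.
- **Not confirmed directly:** after letting go I saw the round key only in one small overhead picture before covering it, so I did not measure that it had come fully up.

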